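# Fit the metering roller in the feeder and crank two turns

## Task

Fit the fluted metering roller into the bench feeder: compress its sprung pin and let it spring out so that the roller sits home between the two end cups, rigid stub in the round cup and sprung pin in the open-topped cup, and let go of it. Then make the calibration run: turn the crank exactly two full turns clockwise seen from above, so that its handle stops where it started, and let go. Leave the plain roller on the rack, the bottle, the jar and the wrench where they are.

Things in the scene. Friction and masses are not known exactly. Their poses are not given: they have to be found in the camera images.
- roller: Fluted white plastic roller, loose, 0.2 to 0.3 kg, lying in one of the rack's two pairs of saddles (which one varies), axis level and 45 mm above the table. Origin at the drum's centre, on the axis; its x axis runs along the roller towards the sprung pin. Drum 36 mm in diameter, 100 mm long. Rigid steel stub at -x, sprung pin at +x; 156 mm over all when free.
- pin (a joint): How far the roller's pin is pressed in (m), 0 free to 0.026. Spring: 2 N at 0, plus 2.5 N for each further 10 mm. The fitted roller holds it about 6 mm in; to pass the round cup's rim it must be more than 16 mm in.
- pin_tip (a point): End of the roller's polished steel pin, on the axis, 88 mm from the drum's centre when free (moves with the pin). Pin 10 mm in diameter, round nose, slippery.
- journal_tip (a point): End of the roller's rigid steel stub, on the axis, 68 mm from the drum's centre. Stub 12 mm in diameter, tapering to 6 mm over its last 5 mm.
- feeder: Fixed steel bench feeder, base 120 x 325 mm. Origin on the table under the fitted roller's drum centre, which lies 100 mm up. z up; y along the fitted roller, its pin towards +y; x across. Open-topped cup at +y; round cup, gear case (y -118 to -212, x -45 to 45, 122 mm high) and crank at -y. Below the roller a catch tray 85 x 96 mm, rim 58 mm above the table.
- open_cup (a point): Seat of the pin's end: on the axis, 100 mm up, on the face (y +82 mm) of a flat upright back stop 50 mm wide, 145 mm high; the nose can press on it above the cup and slide down it. Before it two black cheeks (y 70 to 82), 14 mm apart, flared at the top to about 30 mm, tops 121 mm above the table; cup floor 5 mm below the axis; top open.
- round_cup (a point): Centre of the bottom of the blind round cup (feeder y -68 mm), 100 mm up. Cup 10 mm deep, mouth facing +y at y -58, bore 15 mm, outside 24 mm, closed all round; top of cup 112 mm and of the post behind it 113 mm above the table. From its bottom to the back stop is 150 mm, from its mouth 140 mm.
- crank_axis (a point): Point on the vertical axis of the crank, at half the height of its handle (165 mm above the table), 165 mm to the feeder's -y from its origin.
- crank (a joint): Angle of the crank (rad), growing clockwise seen from above, not wrapped; starts anywhere from -2.5 to 2.5. At 0 the arm points along the feeder's +x. It turns freely without stops over the turns needed and stays where it is left; about 2.5 N at the handle.
- crank_knob (a point): Middle of the crank's upright black handle, 50 mm from the crank's axis and 165 mm above the table. The handle is 24 mm in diameter, from 144 to 184 mm above the table, and spins freely on its spindle, so it can be held without turning the wrist. The flat crank arm under it is 140 mm above the table at its top.
- rack: Flat aluminium rack, fixed, plate 150 x 170 x 10 mm; origin under its centre on the table. Two pairs of V saddles hold rollers along its x axis at y -40 and +40 mm, axis 45 mm up; the saddles stand at x -32 to -24 and 24 to 32 mm, the space between them is free for fingers down to the plate's top at 10 mm.
- blank: Bystander: plain smooth white roller in the other pair of saddles, drum 36 mm in diameter and 70 mm long, stubs 12 mm in diameter, 90 mm over all, no sprung pin. Origin at its centre.
- bottle: Bystander: glass bottle with red cap, 60 mm diameter, 150 mm high, standing beyond the feeder. Origin at its foot.
- jar: Bystander: glass jar, 52 mm diameter, 75 mm high, standing beyond the rack. Origin at its foot.
- wrench: Bystander: steel wrench 150 mm long lying flat in front of the feeder, on the robot's side. Origin on the table, its length along its x.
There are look-alikes about, which are no part of the job. Leave any blue or red look-alike of the roller alone.

How it is judged (in metres and radians):
On the way, in this order (a step that is already met when the one before it is completed fails the run):
1. the fluted roller sits home between the two cups, let go (distance between journal_tip and round_cup below 0.006 m and distance between pin_tip and open_cup below 0.006 m and contact force between the fingers and roller below 0.3 N), for 0.2 s.
2. with the roller home, the crank comes to two turns clockwise from its start (all of step 1 and value of joint crank between 9.87 and 15.27 rad and distance of crank_knob from where it was at the start of the episode below 0.015 m), for 0.2 s.
At the end, for the whole second after the job is handed in: The end of the roller's stub is within 6 mm of the round cup's bottom and the end of its pin within 6 mm of its seat in the open-topped cup, at rest; the crank stands exactly two turns clockwise from its start, its handle within 15 mm of where it began (about 17 degrees), at rest (distance between journal_tip and round_cup below 0.006 m and distance between pin_tip and open_cup below 0.006 m and linear speed of roller below 0.02 m/s and value of joint crank between 9.87 and 15.27 rad and distance of crank_knob from where it was at the start of the episode below 0.015 m and velocity of joint crank between -0.05 and 0.05 rad/s); the robot touches nothing.
It fails at once if the plain roller is moved by more than 25 mm (distance of blank from where it was at the start of the episode above 0.025 m).
It fails at once if the bottle is moved by more than 25 mm (distance of bottle from where it was at the start of the episode above 0.025 m).
It fails at once if the jar is moved by more than 25 mm (distance of jar from where it was at the start of the episode above 0.025 m).
It fails at once if the wrench is moved by more than 25 mm (distance of wrench from where it was at the start of the episode above 0.025 m).
It fails at once if the bottle or the jar is tipped over (angle between any of bottle, jar's own z axis and vertical above 0.4 rad).
It also fails if it takes over 72 s, if anything falls off the work surface, if the arm or the gripper's body presses on something with over 40 N, if the wrist force passes 120 N, or if a joint passes its speed limit or range.

## Robot

A 6-joint arm with a two-finger parallel gripper is mounted at the origin on the work surface. World frame = base frame: x ahead of the robot, y to its left, z up, the work surface at z = 0. Lengths are in mm, angles in rad, forces in N, time in s.
With the tool pointing down it reaches from about 350 to 975 mm from the base axis. Payload 4.9 kg.
Tool frame: the origin (TCP) lies midway between the tips of the shut fingers; the grasp point (between the pads) lies 19 mm behind it; z points along the fingers, y is the line along which they close (so a half turn about z gives the same grasp; the last joint's range is limited). The gripper opens to 85 mm and grips with 20 to 120 N. Pads are 22 mm wide; open, the fingers measure 114 mm over their backs; the gripper's body (76 mm by 85 mm) begins 54 mm behind the grasp point. The pads swing forward as they close: fully open they stand 13 mm farther back than shut.
Start: joints at [1.203, 0.053, 1.613, -0, 1.476, -0.119], TCP at [153.891, 605.738, 194.104] pointing down, gripper open.
Joint ranges: [-3.01, 3.01], [-1.01, 2.22], [0.06, 2.58], [-1.02, 4.17], [0.09, 2.62], [-3.14, 3.14]. Speed limits (rad/s): [2.57, 2.57, 3.14, 3.14, 3.14, 3.14].

## Interface

Orientations are given as a 3x3 rotation matrix whose columns are the frame's x, y, z axes.
In Python, from plant import r gives the robot as it stands.
- The arm moves only by the tool play_rows, never from a script. Its argument "moves" is a list of rows, each a list of 3 entries, a list of its own where there are three numbers: the opening, from 0 (shut) to 1 (fully open), then the shift along the world's x, y, z in cm, then the turn about the world's z in rad. In form: [[jaw, [tx, ty, tz], spin], ...]. A call has 1 to 20 rows; each row is the pose to reach, as a shift and turn from the pose commanded when the call began; what a row does not reach only later rows make up. A row lasts 1/12 s, in which the tool goes at most 41.7 mm and 7.16 degrees, less where a joint would pass 70% of its speed; a pose out of reach is approached as far as the arm can. A call with a gripper value outside its range is refused whole. The fingers move at their own pace and stop on an object; the grip force is fixed at half the most. Time passes only in rows, so rows that repeat a pose let the fingers close. It gives the time, the measured TCP pose, the force, the opening and the grip force at its end, in the units of the state.
- r.get_obs(): the state, without advancing time (a new reading comes with each control period).
- r.camera(name): name is "scene" or "top" or "wrist"; returns the picture (420x560x3 uint8, red, green, blue); there is no depth.
- r.camera_model(name): a dict with "K" (3x3 intrinsics, pixels), "position" and "rotation" of the camera in the world. Camera axes: x right, y down, z forward; pixel columns grow to the right and rows downward; lengths in mm; the calibration is good to about 2 mm. A picture is of the moment at which its call begins: read the wrist's pose just before it. camera_model takes no time and is no camera call; for the wrist camera it gives the pose at the moment of the call.
- r.hand_in(): hands the job in; it is judged then, once.
The state is a dict: "time_s": time; "qpos": joint angles; "qd": joint speeds; "tau": joint torques, N m; "tcp_pos": TCP position; "eef_rot": TCP orientation; "ft_force": force on the tool from outside, world axes, zero at the start; "ft_torque": the same for the moment, N m; "gripper_width": finger opening in mm; "finger_force": force on a finger pad.
Only numpy, scipy, OpenCV 4.12 (cv2) and the standard library are available. Lean on these libraries where they do the work, as an engineer would, in place of code of your own. Each camera call takes 0.05 s, during which the arm holds its last target. There are 200 camera calls.

## Working session

There is one attempt and no reset: what is moved stays moved. The work goes in short steps, Python scripts to look and compute and a tool call to move; the robot and the scene stay as the last step left them, time stands still between calls to the robot, and variables do not carry over. Pictures are saved under pics/ and viewed, at most 10 in all, crops included, and the job is handed in when it is done.

Besides the shell and the picture viewer there is one more tool, called after "Call:" by a JSON object that holds its "op" and its "data". play_rows: Moves the arm, as the interface text tells. Its arguments: {"type":"object","properties":{"moves":{"type":"array"}},"required":["moves"]}

```bash
mkdir -p pics
python3 - <<'E'
from plant import r
import cv2
for n in("scene","top"):
    cv2.imwrite(f"pics/{n}0.png",r.camera(n)[:,:,::-1]); m=r.camera_model(n); print(n,m)
o=r.get_obs();print(o['time_s'],o['tcp_pos'],o['eef_rot'],o['gripper_width'])
E
```

```text
scene {'K': array([[536.96424977,   0.        , 284.6205904 ],
       [  0.        , 536.96424977, 216.03218994],
       [  0.        ,   0.        ,   1.        ]]), 'position': array([1066.0550018 ,  639.20445293, 1035.52245245]), 'rotation': array([[-0.70761003,  0.55961613, -0.43141376],
       [ 0.70660111,  0.56188555, -0.43011567],
       [ 0.0017055 , -0.60919161, -0.79302123]])}
top {'K': array([[443.78270751,   0.        , 273.02213298],
       [  0.        , 443.78270751, 214.41207306],
       [  0.        ,   0.        ,   1.        ]]), 'position': array([ 470.08796259,  154.75305621, 1275.79591152]), 'rotation': array([[-2.67584853e-02, -9.96355142e-01,  8.09963825e-02],
       [-9.99640603e-01,  2.68023556e-02, -5.45747334e-04],
       [-1.62713568e-03, -8.09818760e-02, -9.96714246e-01]])}
0.1 [153.66514896 605.13866611 192.95008969] [[-9.69202794e-01  2.46262983e-01 -6.97399235e-04]
 [ 2.46263862e-01  9.69201145e-01 -1.80279652e-03]
 [ 2.31958088e-04 -1.91901966e-03 -9.99998132e-01]] 85.30779313175734
```

View pics/top0.png

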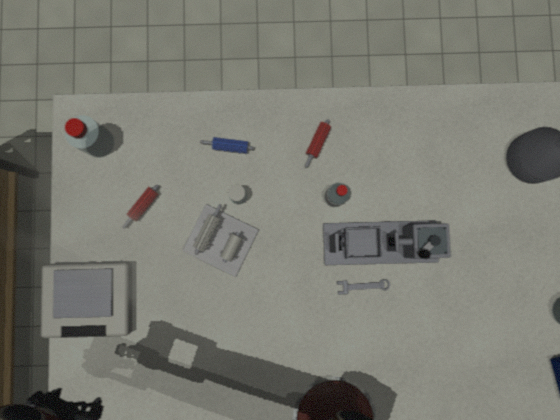

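View pics/scene0.png

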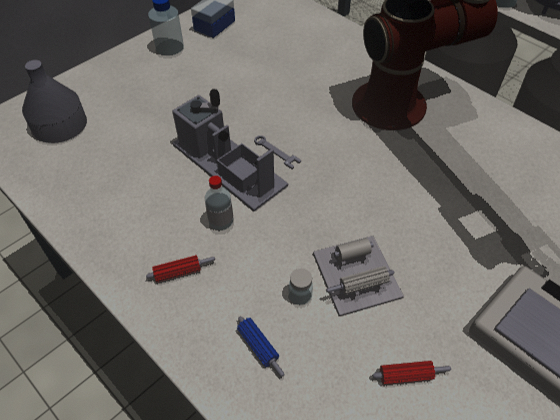

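Top view: the fluted roller lies on the rack at about (209,230). Look-alikes are the plain blank (232,246), red rollers (318,143) and (142,205), and a blue one (230,146). The feeder is at (387,243), with the gear case on the right and the crank knob at about (425,252). I choose the fluted white one and check it in a crop.

Run:
```python
import cv2,numpy as np
t=cv2.imread("pics/top0.png");s=cv2.imread("pics/scene0.png")
R=lambda im,x,y,w,h,W,H:cv2.resize(im[y:y+h,x:x+w],(W,H),interpolation=cv2.INTER_CUBIC)
a=np.hstack([R(t,180,198,80,60,400,300),R(t,320,215,133,55,400,300)])  
a=np.hstack([R(t,180,198,80,60,400,300),R(t,318,203,136,102,400,300)])
b=np.hstack([R(s,310,225,100,75,400,300),R(s,165,80,136,132,400,300)])
cv2.imwrite("pics/crop0.png",np.vstack([a,b]))
```

```text
(no output)
```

View pics/crop0.png

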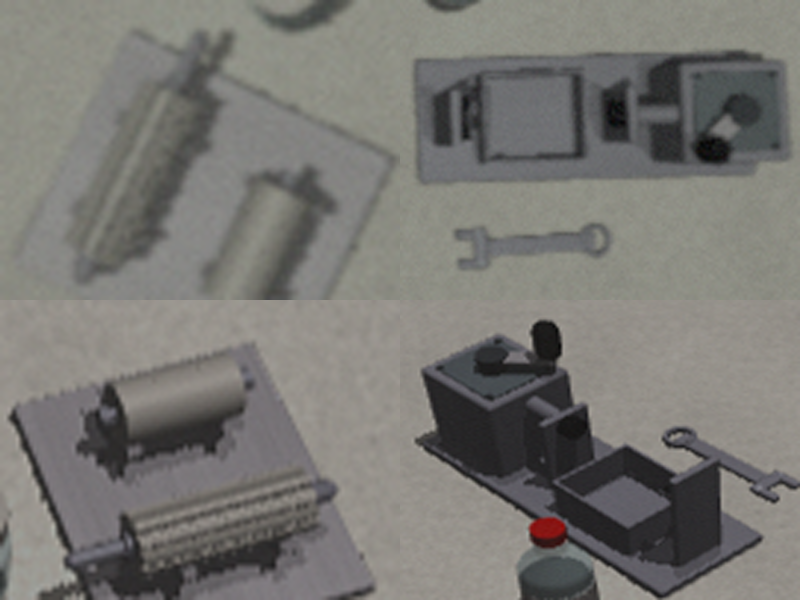

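```bash
cat > h.py <<'E'
import numpy as np, cv2
from plant import r
def ray(n,uv,z,m=None):
    m=m or r.camera_model(n); d=m['rotation']@np.linalg.inv(m['K'])@np.array([uv[0],uv[1],1.])
    p=m['position']; return p+d*(z-p[2])/d[2]
def proj(m,P):
    q=(np.atleast_2d(P)-m['position'])@m['rotation']; q=q@m['K'].T; return q[:,:2]/q[:,2:]
def wire(im,m,xy,yaw):
    """draw feeder wireframe"""
    c,s=np.cos(yaw),np.sin(yaw);R=np.array([[c,-s],[s,c]])
    def rect(x0,x1,y0,y1,z,col):
        P=np.array([[x0,y0],[x1,y0],[x1,y1],[x0,y1]])@R.T+xy
        q=proj(m,np.c_[P,np.full(4,z)]); cv2.polylines(im,[np.int32(np.round(q*16))],True,col,1,cv2.LINE_AA,4)
    rect(-42.5,42.5,-48,48,58,(0,255,0)); rect(-45,45,-212,-118,122,(0,255,255)); rect(-25,25,82,82.1,145,(0,0,255)); rect(-25,25,82,82.1,2,(0,0,255));rect(-6,6,-68,88,100,(255,0,255))
E
python3 - <<'E'
from h import *
a=ray('top',(220.6,205),45);b=ray('top',(197,253.5),45);print('pin',a,'stub',b,np.linalg.norm(a-b), np.degrees(np.arctan2(*(a-b)[1::-1])))
f=lambda x,y:(318+(x-400)/2.94,203+y/2.94)
for n,p,z in[('case TL',(682,60),122),('case TR',(782,62),122),('case BR',(780,160),122),('case BL',(684,160),122),('tray TL',(480,72),58),('tray TR',(583,74),58),('tray BL',(480,160),58),('tray BR',(583,158),58),('knob',(712,146),184),('hub',(742,108),140)]: print(n,ray('top',f(*p),z).round(1))
print(r.camera_model('wrist'))
E
```

```text
pin [600.35364025 299.46993675  45.        ] stub [467.4171875  366.99511777  45.        ] 149.10315402672822 -26.92832997830407
case TL [ 530.5 -211.8  122. ]
case TR [ 526.4 -300.2  122. ]
case BR [ 440.2 -293.4  122. ]
case BL [ 442.4 -209.   122. ]
tray TL [527.7 -43.1  58. ]
tray TR [ 523.3 -139.1   58. ]
tray BL [445.9 -39.8  58. ]
tray BR [ 445.2 -135.5   58. ]
knob [ 454.9 -213.4  184. ]
hub [ 486.4 -256.   140. ]
{'K': array([[325.2419385 ,   0.        , 284.53960331],
       [  0.        , 325.2419385 , 219.74442797],
       [  0.        ,   0.        ,   1.        ]]), 'position': array([ 78.65966823, 623.41461781, 372.45319538]), 'rotation': array([[ 0.2444363 ,  0.92405013,  0.29390857],
       [ 0.969664  , -0.23243024, -0.07568299],
       [-0.00162164,  0.30349223, -0.95283253]])}
```

Call:
{"op": "play_rows", "data": {"moves": [[0.65, [10, -8, 1], -0.4], [0.65, [20, -16, 1], -0.8], [0.65, [30, -24, 1], -1.2], [0.65, [37.2, -26.8, 1], -1.7], [0.65, [37.2, -26.8, 1], -1.7], [0.65, [37.2, -26.8, 1], -1.7], [0.65, [37.2, -26.8, 1], -1.7], [0.65, [37.2, -26.8, 1], -1.7], [0.65, [37.2, -26.8, 1], -1.7], [0.65, [37.2, -26.8, 1], -1.7], [0.65, [37.2, -26.8, 1], -1.7], [0.65, [37.2, -26.8, 1], -1.7], [0.65, [37.2, -26.8, 1], -1.7], [0.65, [37.2, -26.8, 1], -1.7], [0.65, [37.2, -26.8, 1], -1.7], [0.65, [37.2, -26.8, 1], -1.7]]}}

```text
time_s: 1.43
tcp_pos: [525.7, 337.5, 203.5]
eef_rot: [[0.367, 0.93, -0.001], [0.93, -0.367, -0.0], [-0.001, -0.001, -1.0]]
ft_force: [-0.1, -0.1, 0.0]
gripper_width: 55.7
finger_force: 0.0
```

Call:
{"op": "play_rows", "data": {"moves": [[0.65, [0, 0, 0], -0.8], [0.65, [0, 0, 0], -1.66], [0.65, [0, 0, 0], -1.66], [0.65, [0, 0, 0], -1.66], [0.65, [0, 0, 0], -1.66], [0.65, [0, 0, 0], -1.66], [0.65, [0, 0, 0], -1.66], [0.65, [0, 0, 0], -1.66], [0.65, [0, 0, 0], -1.66], [0.65, [0, 0, 0], -1.66], [0.65, [0, 0, 0], -1.66], [0.65, [0, 0, 0], -1.66], [0.65, [0, 0, 0], -1.66], [0.65, [0, 0, 0], -1.66], [0.65, [0, 0, 0], -1.66], [0.65, [0, 0, 0], -1.66]]}}

```text
time_s: 2.77
tcp_pos: [525.6, 337.9, 203.9]
eef_rot: [[0.894, -0.448, -0.0], [-0.448, -0.894, -0.0], [-0.0, 0.0, -1.0]]
ft_force: [0.3, -0.1, 0.2]
gripper_width: 55.4
finger_force: 0.0
```

Run:
```python
from h import *
o=r.get_obs();m=r.camera_model('wrist')
im=r.camera('wrist')[:,:,::-1];cv2.imwrite("pics/w1.png",im)
import pickle;pickle.dump(m,open('w1.pkl','wb'))
print(o['time_s'],o['qpos'].round(2),o['tcp_pos'],o['eef_rot'][:,1],o['gripper_width'],m['position'])
```

```text
2.7667 [ 0.45  0.05  1.6  -0.    1.49  2.49] [525.59338311 337.91893494 203.93773389] [-4.47874448e-01 -8.94096433e-01  2.17969080e-04] 55.43429058643473 [595.49670543 301.85966973 383.39176537]
```

View pics/w1.png

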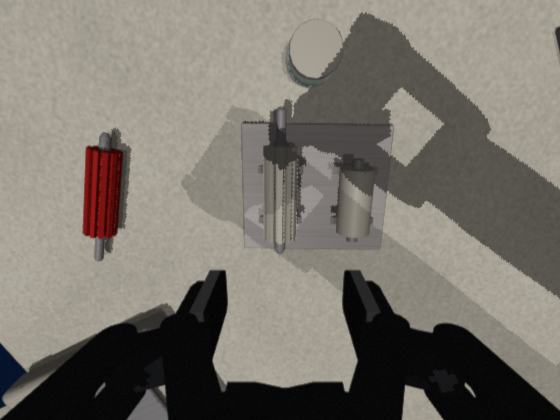

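The wrist view shows the fluted roller with its pin end at (281,109), stub end at (280,250) and drum from about rows 143 to 241. The blank is at (355,198) and a red look-alike at (102,195).

Run:
```python
from h import *
import pickle;m=pickle.load(open('w1.pkl','rb'))
g=lambda u,v,z:ray('',(u,v),z,m)
a=g(281,108,45);b=g(280,251.5,45);print(a,b,np.linalg.norm(a-b),np.degrees(np.arctan2(*(a-b)[1::-1])))
print('ctr from stub',b+(a-b)*68/156,'from pin',a+(b-a)*88/156)
c=[g(242,124,10),g(394,124,10),g(382,249,10),g(244,249,10)]
print(np.round(c,1),[np.linalg.norm(c[i]-c[i-1]) for i in range(4)]);print('rack',np.mean(c,0))
print('drum ends',g(281,143,63),g(280,241,61))
t=np.array([525.6,337.9,203.9]);print('tcp px',proj(m,t))
i=cv2.imread('pics/w1.png')[90:270,220:400];cv2.imwrite('pics/w1c.png',cv2.resize(i,(600,600),interpolation=cv2.INTER_CUBIC))
```

```text
[603.60459398 301.69760894  45.        ] [467.37249799 371.452624    45.        ] 153.05210258360685 -27.113839917894737
ctr from stub [526.75571932 341.04659179  45.        ] from pin [526.75571932 341.04659179  45.        ]
[[608.7 347.6  10. ]
 [534.  197.8  10. ]
 [400.6 263.9  10. ]
 [477.1 417.1  10. ]] [np.float64(148.87713451308886), np.float64(167.44518801151708), np.float64(148.83990273602637), np.float64(171.244718421657)]
rack [505.10359915 306.59208927  10.        ]
drum ends [574.72718777 316.00802643  63.        ] [484.2295169  362.72004567  61.        ]
tcp px [[282.75586285 253.56810019]]
```

View pics/w1c.png

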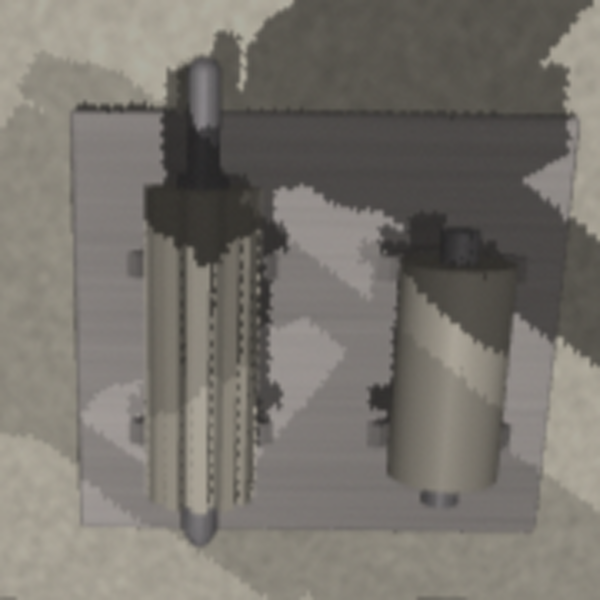

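Call:
{"op": "play_rows", "data": {"moves": [[0.65, [0, 0.3, -3], -0.01], [0.65, [0, 0.3, -7], -0.01], [0.65, [0, 0.3, -11], -0.01], [0.65, [0, 0.3, -14], -0.01], [0.65, [0, 0.3, -16], -0.01], [0.65, [0, 0.3, -17.2], -0.01], [0.65, [0, 0.3, -18], -0.01], [0.65, [0, 0.3, -18], -0.01], [0.65, [0, 0.3, -18], -0.01], [0.2, [0, 0.3, -18], -0.01], [0.2, [0, 0.3, -18], -0.01], [0.2, [0, 0.3, -18], -0.01], [0.2, [0, 0.3, -18], -0.01], [0.2, [0, 0.3, -18], -0.01], [0.2, [0, 0.3, -18], -0.01]]}}

```text
time_s: 4.07
tcp_pos: [526.2, 340.9, 24.6]
eef_rot: [[0.888, -0.459, 0.001], [-0.459, -0.888, 0.0], [0.001, -0.001, -1.0]]
ft_force: [0.1, -0.2, 1.3]
gripper_width: 17.4
finger_force: 0.6
```

Run:
```python
from h import *
import pickle
m=r.camera_model('wrist');a=r.camera('wrist')[:,:,::-1];s=r.camera('scene')[:,:,::-1]
pickle.dump(m,open('w2.pkl','wb'))
cv2.imwrite('pics/w2.png',np.hstack([cv2.resize(a[150:420,60:500],(400,300)),cv2.resize(s[190:340,250:450],(400,300))]))
o=r.get_obs();print(o['gripper_width'],o['finger_force'])
```

```text
17.39916616761697 0.6993192248046398
```

View pics/w2.png

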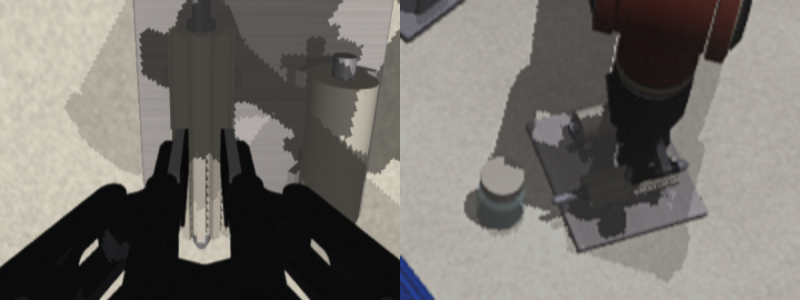

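Run:
```python
from h import *
import pickle
m=pickle.load(open('w2.pkl','rb'));o=r.get_obs();t=o['tcp_pos'];x,y=o['eef_rot'][:,0],o['eef_rot'][:,1]
for z in(0,19,38):
  for w in(8.7,18,30):
    q=proj(m,[t+y*w+x*11+[0,0,z],t-y*w+x*11+[0,0,z]]); print(z,w,((q-[60,150])*[400/440,300/270]).round(0).tolist())
print(o['tau'].round(1),o['ft_force'])
a=cv2.cvtColor(r.camera('wrist'),cv2.COLOR_RGB2BGR)
cv2.imwrite('pics/w3.png',cv2.resize(a[230:400,180:400],(792,600)))
```

```text
0 8.7 [[216.0, 96.0], [189.0, 96.0]]
0 18 [[230.0, 96.0], [175.0, 96.0]]
0 30 [[249.0, 96.0], [156.0, 96.0]]
19 8.7 [[217.0, 110.0], [187.0, 110.0]]
19 18 [[233.0, 110.0], [172.0, 110.0]]
19 30 [[253.0, 110.0], [151.0, 110.0]]
38 8.7 [[219.0, 127.0], [186.0, 127.0]]
38 18 [[236.0, 127.0], [168.0, 127.0]]
38 30 [[259.0, 127.0], [145.0, 127.0]]
[  0.  -41.4 -32.1  -0.    0.   -0. ] [-0.14607219  0.53603769  0.29330822]
```

View pics/w3.png

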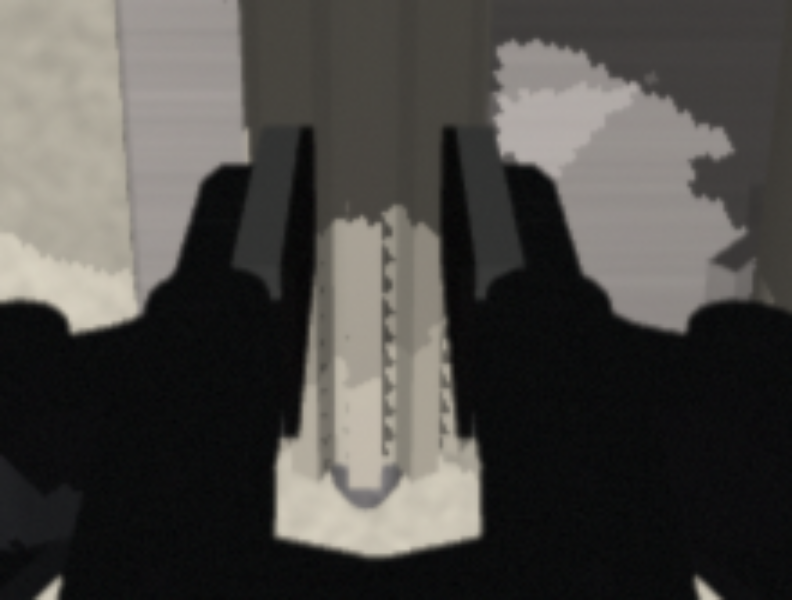

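Wrist crop: the fingertips (inner edges at 315 and 445, row 125) look like they are above the drum, not around it. That explains the 17 mm opening with almost no force, so the tips sit higher than the TCP reading suggests. I'll open and go lower in small steps, watching the force.

Call:
{"op": "play_rows", "data": {"moves": [[0.65, [0, 0, 0], 0], [0.65, [0, 0, 0], 0], [0.65, [0, 0, 0], 0], [0.65, [0, 0, 0], 0], [0.65, [0, 0, 0], 0], [0.65, [0, 0, -0.4], 0], [0.65, [0, 0, -0.8], 0], [0.65, [0, 0, -1.0], 0], [0.65, [0, 0, -1.0], 0]]}}

```text
time_s: 4.97
tcp_pos: [525.1, 340.3, 12.9]
eef_rot: [[0.888, -0.459, -0.002], [-0.459, -0.888, -0.001], [-0.001, 0.002, -1.0]]
ft_force: [0.3, -0.8, -0.0]
gripper_width: 55.5
finger_force: 0.0
```

Run:
```python
from h import *
o=r.get_obs();print(o['tcp_pos'],o['gripper_width'],o['ft_force'])
m=r.camera_model('wrist')
a=cv2.cvtColor(r.camera('wrist'),cv2.COLOR_RGB2BGR);x,y=o['eef_rot'][:,0],o['eef_rot'][:,1];t=o['tcp_pos']
# roller line at axis height and finger candidates
for z,c in((0,(0,255,0)),(12,(0,255,255)),(36,(0,0,255))):
  for s in(1,-1):
    q=proj(m,[t+s*y*27.7+x*11+[0,0,z],t+s*y*27.7-x*11+[0,0,z]]);cv2.line(a,*[tuple(np.int32(p)) for p in q.round()],c,1)
b=cv2.cvtColor(r.camera('scene'),cv2.COLOR_RGB2BGR)[200:320,290:450]
cv2.imwrite('pics/w4.png',np.vstack([cv2.resize(a[190:420,100:460],(460,294)),cv2.resize(b,(460,345))])[:600])
```

```text
[525.13300651 340.34768455  12.9039471 ] 55.50084995736003 [ 0.34450658 -0.82146407 -0.03040786]
```

View pics/w4.png

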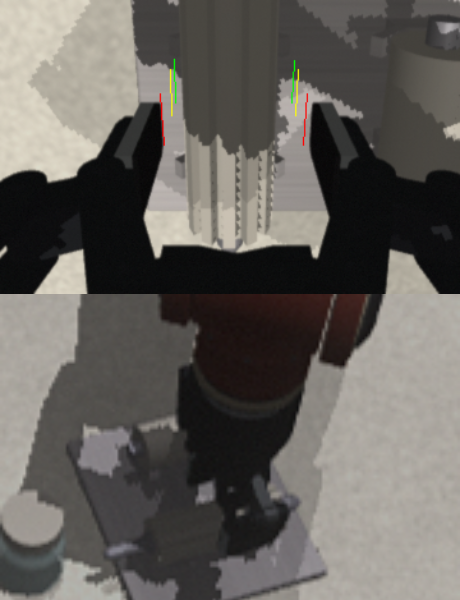

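The red line (TCP+36 mm) coincides with the seen fingertips, so the real tips are roughly 36–38 mm above the reported TCP. I'll go 25 mm lower, then close.

Call:
{"op": "play_rows", "data": {"moves": [[0.65, [0, 0, -0.5], 0], [0.65, [0, 0, -1.0], 0], [0.65, [0, 0, -1.5], 0], [0.65, [0, 0, -2.0], 0], [0.65, [0, 0, -2.5], 0], [0.65, [0, 0, -2.5], 0], [0.65, [0, 0, -2.5], 0]]}}

```text
time_s: 5.65
tcp_pos: [525.4, 340.5, -11.6]
eef_rot: [[0.888, -0.459, -0.001], [-0.459, -0.888, -0.001], [-0.001, 0.001, -1.0]]
ft_force: [0.4, -0.0, -0.3]
gripper_width: 55.5
finger_force: 0.0
```

Call:
{"op": "play_rows", "data": {"moves": [[0.2, [0, 0, 0], 0], [0.2, [0, 0, 0], 0], [0.2, [0, 0, 0], 0], [0.2, [0, 0, 0], 0], [0.2, [0, 0, 0], 0], [0.2, [0, 0, 0], 0]]}}

```text
time_s: 6.15
tcp_pos: [527.3, 342.3, -9.6]
eef_rot: [[0.888, -0.459, 0.003], [-0.459, -0.888, 0.003], [0.002, -0.004, -1.0]]
ft_force: [2.1, 4.7, 0.6]
gripper_width: 34.3
finger_force: 60.0
```

Call:
{"op": "play_rows", "data": {"moves": [[0.2, [0, 0, 2], 0], [0.2, [0, 0, 5], 0], [0.2, [0, 0, 9], 0], [0.2, [0, 0, 13], 0], [0.2, [0, -2, 16], 0], [0.2, [0, -5, 16], 0.12], [0.2, [-1, -8, 16], 0.24], [0.2, [-1, -11, 16], 0.36], [0.2, [-2, -14, 16], 0.48], [0.2, [-2, -17, 16], 0.6], [0.2, [-3, -20, 16], 0.72], [0.2, [-3, -23, 16], 0.84], [0.2, [-4, -26, 16], 0.96], [0.2, [-4, -29, 16], 1.08], [0.2, [-4, -32, 16], 1.2], [0.2, [-4, -35, 16], 1.32], [0.2, [-4.1, -38, 16], 1.44], [0.2, [-4.1, -40, 16], 1.56], [0.2, [-4.1, -41, 16], 1.68], [0.2, [-4.1, -41.5, 16], 1.8]]}}

```text
time_s: 7.82
tcp_pos: [483.6, -76.1, 148.2]
eef_rot: [[0.242, 0.97, -0.003], [0.97, -0.242, -0.0], [-0.001, -0.002, -1.0]]
ft_force: [0.1, 0.8, -2.9]
gripper_width: 34.4
finger_force: 60.5
```

Call:
{"op": "play_rows", "data": {"moves": [[0.2, [0, 0, 0], 0.12], [0.2, [0, 0, 0], 0.233], [0.2, [0, 0, 0], 0.233], [0.2, [0, 0, 0], 0.233], [0.2, [0, 0, 0], 0.233], [0.2, [0, 0, 0], 0.233]]}}

```text
time_s: 8.32
tcp_pos: [484.6, -74.1, 148.8]
eef_rot: [[0.016, 1.0, -0.001], [1.0, -0.016, -0.0], [-0.0, -0.001, -1.0]]
ft_force: [-0.3, -0.6, -2.6]
gripper_width: 34.3
finger_force: 60.4
```

Run:
```python
from h import *
import pickle
o=r.get_obs();m=r.camera_model('wrist');a=cv2.cvtColor(r.camera('wrist'),cv2.COLOR_RGB2BGR);cv2.imwrite('pics/w5.png',a);pickle.dump(m,open('w5.pkl','wb'))
print(o['time_s'],o['tcp_pos'],o['eef_rot'][:,0],o['gripper_width'],o['finger_force'],o['qpos'].round(2),m['position'])
t=cv2.imread('pics/top0.png');s=cv2.imread('pics/scene0.png')
w=a.copy();xy=np.array([485.3,-89.4]);yaw=-.013
wire(w,m,xy,yaw)
def crop(n,im,x,y,w_,h_,W,H):
    k=W/w_;mm={**r.camera_model(n)};K=mm['K'].copy();K[0,2]-=x;K[1,2]-=y;K[:2]*=k;mm['K']=K
    c=cv2.resize(im[y:y+h_,x:x+w_],(W,H),interpolation=cv2.INTER_CUBIC);wire(c,mm,xy,yaw);return c
c=np.vstack([crop('top',t,318,205,136,75,240,132),crop('scene',s,165,80,136,132,240,233)])
c=np.vstack([c,np.zeros((420-c.shape[0],240,3),np.uint8)])
cv2.imwrite('pics/w5o.png',np.hstack([w,c]))
```

```text
8.3167 [484.60080836 -74.12275646 148.84879639] [ 1.63510448e-02  9.99866313e-01 -1.16960157e-05] 34.29692344218957 60.44791102409363 [-0.3  -0.25  1.97 -0.    1.42 -0.29] [486.2858633    2.44532458 328.32159843]
```

View pics/w5o.png

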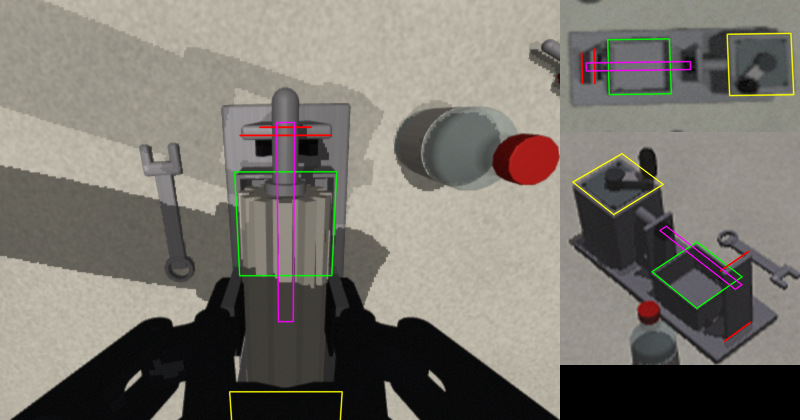

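The roller is in hand with its pin tip at (285,88). The back stop's top edge runs (241–331, row 137) and the tray rim is at row 170. The wireframe fits all three views within a few mm.

Run:
```python
from h import *
import pickle
m=pickle.load(open('w5.pkl','rb'));g=lambda u,v,z:ray('',(u,v),z,m).round(1)
print('stop front edge',g(241,137,145),g(331,137,145),'back',g(245,123,145),g(328,122,145))
print('base',g(222,104,8),g(350,103,8))
for z in(199,204,209):print('pin tip',g(285,87.5,z),'drum front',g(243,194,z),g(329,194,z), 'pin base col',g(286,185,z))
a=cv2.imread('pics/w5.png')
gx=cv2.cvtColor(a,cv2.COLOR_BGR2GRAY)
print('col285 rows80-200',gx[80:200,285][::2]);print('row105 pin',gx[100,265:307])
print('row130',gx[130,232:342][::2]);print('col260 rows',gx[115:200,256])
```

```text
stop front edge [462.1  -8.1 145. ] [511.4  -8.8 145. ] back [464.7  -0.8 145. ] [509.5  -0.9 145. ]
base [428.1  14.    8. ] [546.9  13.1   8. ]
pin tip [486.5  12.5 199. ] drum front [468.8 -27.5 199. ] [503.8 -28.  199. ] pin base col [486.4 -24.1 199. ]
pin tip [486.5  12.1 204. ] drum front [469.5 -26.4 204. ] [503.2 -26.9 204. ] pin base col [486.4 -23.  204. ]
pin tip [486.5  11.7 209. ] drum front [470.2 -25.2 209. ] [502.5 -25.7 209. ] pin base col [486.4 -22.  209. ]
col285 rows80-200 [154 153 148 142  90  96 104 109 116 123 126 128 127 127 127 127 126 126
 125 125 125 124 124 124 123 123 123 122 122 122 121 121 122 121 120 119
 119 119 119 119 118 117 117 118 116 116 115 116 115 115 115 114  80 106
 114 114 113 114  76  68]
row105 pin [177 178 179 178 177 174 141  87  81  87  93  96 100 105 111 115 119 123
 126 128 126 121 115 109 104 100  99  96  92  88  84  77  69  75 139 149
 152 153 154 153 154 155]
row130 [147 148 150 148 144 114 154 154 152 152 154 154 157 153 152 153 152 151
 153 156  88  85  96 104 112 120 123 117 106  98  94  87  74  52  51  51
  50  62 119 118 122 121 118 120 121 121 122 121 119  97 110 116 117 117
 115]
col260 rows [148 149 149 148 148 148 144 114  74  60  89 117 137 154 159 157 151 145
 141 136 131 125 112  98  63  28  14  13  16  18  22  26  32  34  35  35
  34  35  35  43  57 106 138 146 146 147 146 131 124 123 120  99  69  58
  56  57  57  56  58  81 127 141 137  98  67  99 112 112 112 112 110  93
  68  69  76  74  73  72  73  74  74  86 113 120 105]
```

Call:
{"op": "play_rows", "data": {"moves": [[0.2, [0, -1, 0], 0], [0.2, [0.05, -2.0, 0], 0], [0.2, [0.05, -2.6, 0], 0], [0.2, [0.05, -2.6, -1], 0], [0.2, [0.05, -2.6, -3], 0], [0.2, [0.05, -2.6, -5], 0], [0.2, [0.05, -2.6, -6.3], 0], [0.2, [0.05, -2.6, -7.2], 0], [0.2, [0.05, -2.6, -7.2], 0], [0.2, [0.05, -2.6, -7.2], 0], [0.2, [0.05, -2.0, -7.2], 0], [0.2, [0.05, -1.5, -7.2], 0], [0.2, [0.05, -1.0, -7.2], 0], [0.2, [0.05, -1.0, -7.2], 0], [0.2, [0.05, -1.0, -7.2], 0]]}}

```text
time_s: 9.62
tcp_pos: [486.3, -84.7, 78.1]
eef_rot: [[0.014, 1.0, 0.002], [1.0, -0.014, -0.002], [-0.002, 0.002, -1.0]]
ft_force: [1.3, -5.4, -1.9]
gripper_width: 34.2
finger_force: 60.4
```

Call:
{"op": "play_rows", "data": {"moves": [[0.2, [0, 0.3, 0], 0], [0.2, [0, 0.6, 0], 0], [0.2, [0, 0.9, 0], 0], [0.2, [0, 0.9, 0], 0], [0.2, [0, 0.9, 0], 0], [0.2, [0, 0.9, 0], 0]]}}

```text
time_s: 10.12
tcp_pos: [486.4, -76.5, 78.1]
eef_rot: [[0.015, 1.0, 0.002], [1.0, -0.015, -0.003], [-0.003, 0.003, -1.0]]
ft_force: [1.4, -7.1, -2.0]
gripper_width: 34.5
finger_force: 60.4
```

Call:
{"op": "play_rows", "data": {"moves": [[0.2, [0, 0, -0.4], 0], [0.2, [0, 0, -0.8], 0], [0.2, [0, 0, -1.2], 0], [0.2, [0, 0, -1.6], 0], [0.2, [0, 0, -2.0], 0], [0.2, [0, 0, -2.4], 0], [0.2, [0, 0, -2.8], 0], [0.2, [0, 0, -2.8], 0], [0.2, [0, 0, -2.8], 0]]}}

```text
time_s: 10.87
tcp_pos: [486.1, -76.6, 49.8]
eef_rot: [[0.015, 1.0, 0.002], [1.0, -0.015, -0.003], [-0.003, 0.002, -1.0]]
ft_force: [1.1, -7.4, -2.8]
gripper_width: 34.4
finger_force: 60.5
```

Call:
{"op": "play_rows", "data": {"moves": [[0.2, [0, 0, -0.2], 0], [0.2, [0, 0, -0.3], 0], [0.2, [0, 0, -0.4], 0], [0.2, [0, 0, -0.4], 0], [0.2, [0, 0, -0.4], 0]]}}

```text
time_s: 11.28
tcp_pos: [486.3, -76.6, 46.3]
eef_rot: [[0.015, 1.0, 0.002], [1.0, -0.015, -0.003], [-0.003, 0.002, -1.0]]
ft_force: [0.4, -6.3, -0.5]
gripper_width: 34.2
finger_force: 60.5
```

Call:
{"op": "play_rows", "data": {"moves": [[0.2, [0, -0.3, 0], 0], [0.2, [0, -0.5, 0], 0], [0.2, [0, -0.7, 0], 0], [0.2, [0, -0.9, 0], 0], [0.2, [0, -0.9, 0], 0], [0.2, [0, -0.9, 0], 0]]}}

```text
time_s: 11.78
tcp_pos: [486.1, -84.7, 45.8]
eef_rot: [[0.015, 1.0, 0.001], [1.0, -0.015, -0.001], [-0.001, 0.002, -1.0]]
ft_force: [1.2, -5.1, -0.8]
gripper_width: 34.3
finger_force: 60.5
```

Call:
{"op": "play_rows", "data": {"moves": [[0.2, [0, -0.2, 0], 0], [0.2, [0, -0.3, 0], 0], [0.2, [0, -0.4, 0], 0], [0.2, [0, -0.4, 0], 0], [0.2, [0, -0.4, 0], 0]]}}

```text
time_s: 12.2
tcp_pos: [486.2, -88.3, 45.5]
eef_rot: [[0.015, 1.0, 0.002], [1.0, -0.015, -0.0], [-0.0, 0.002, -1.0]]
ft_force: [3.8, -3.0, -0.3]
gripper_width: 34.4
finger_force: 60.6
```

Call:
{"op": "play_rows", "data": {"moves": [[0.2, [0.08, -0.1, 0], 0], [0.2, [0.08, -0.1, 0], 0], [0.2, [0.08, -0.1, 0], 0], [0.65, [0.08, -0.1, 0], 0], [0.65, [0.08, -0.1, 0], 0], [0.65, [0.08, -0.1, 0], 0], [0.65, [0.08, -0.1, 0], 0], [0.65, [0.08, -0.1, 0], 0], [0.65, [0.08, -0.1, 1], 0], [0.65, [0.08, -0.1, 3], 0], [0.65, [0.08, -0.1, 6], 0], [0.65, [0.08, -0.1, 9], 0], [0.65, [0.08, -0.1, 12], 0], [0.65, [0.08, 4, 14], 0], [0.65, [0.08, 8, 14], 0], [0.65, [0.08, 8, 14], 0], [0.65, [0.08, 8, 14], 0]]}}

```text
time_s: 13.62
tcp_pos: [486.4, -6.7, 186.4]
eef_rot: [[0.011, 1.0, 0.002], [1.0, -0.011, -0.0], [-0.0, 0.002, -1.0]]
ft_force: [-0.1, -0.9, 0.3]
gripper_width: 55.5
finger_force: 0.0
```

Run:
```python
from h import *
import pickle
o=r.get_obs();m=r.camera_model('wrist');a=cv2.cvtColor(r.camera('wrist'),cv2.COLOR_RGB2BGR);cv2.imwrite('pics/w6.png',a);pickle.dump(m,open('w6.pkl','wb'))
s=cv2.cvtColor(r.camera('scene'),cv2.COLOR_RGB2BGR);t=cv2.cvtColor(r.camera('top'),cv2.COLOR_RGB2BGR)
print(o['time_s'],o['tcp_pos'],o['ft_force'],o['gripper_width'])
cv2.imwrite('pics/s6.png',s);cv2.imwrite('pics/t6.png',t)
c=np.vstack([cv2.resize(t[205:280,318:454],(300,165)),cv2.resize(s[80:212,165:301],(300,255))])
cv2.imwrite('pics/w6o.png',np.hstack([a[:,60:],c]))
```

```text
13.6167 [486.37810323  -6.65489984 186.43263503] [-0.10199101 -0.87717803  0.30073454] 55.511976464490644
```

View pics/w6o.png

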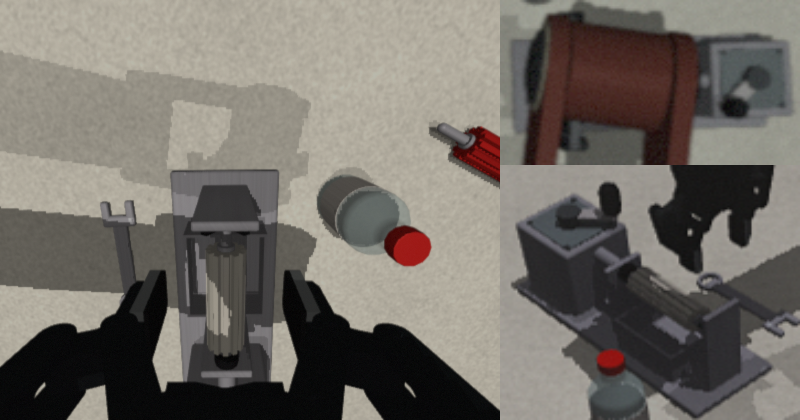

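The roller lies level between the cups (drum about (287,243)–(287,355) in the wrist frame), let go, and the crank looks unmoved. Next I'll check the drum numerically and locate the crank knob.

Run:
```python
from h import *
import pickle
m=pickle.load(open('w6.pkl','rb'))
O=np.array([486.1,-90.5]);yw=-.0105;R=np.array([[np.cos(yw),-np.sin(yw)],[np.sin(yw),np.cos(yw)]])
F=lambda x,y,z:np.r_[O+R@[x,y],z]
print('pred drum +end',proj(m,F(0,50,118)).round(1),'-end',proj(m,F(0,-50,118)).round(1),'edges',proj(m,F(-18,0,100)).round(1),proj(m,F(18,0,100)).round(1))
g=cv2.cvtColor(cv2.imread('pics/w6.png'),cv2.COLOR_BGR2GRAY);print(g[225:255,287],g[340:375,287],g[300,260:312])
ms={}
for n,f,(x0,y0,x1,y1) in(('top','top0',(405,235,440,262)),('top','t6',(405,235,440,262)),('scene','scene0',(195,78,232,118)),('scene','s6',(195,78,232,118))):
    i=cv2.cvtColor(cv2.imread(f'pics/{f}.png'),cv2.COLOR_BGR2GRAY)[y0:y1,x0:x1]
    k,l,st,c=cv2.connectedComponentsWithStats((i<38).astype(np.uint8))
    j=[(st[q],(c[q]+[x0,y0]).round(1).tolist()) for q in range(1,k) if st[q][4]>8]
    print(f,j); 
    for s_,cc in j: print('  at z164',ray(n,cc,164).round(1))
print('axis',F(0,-165,165))
for n in('top','scene'):
    M=r.camera_model(n);print(n,proj(M,[F(0,-165,140),[455.5,-214.5,164],[455.5,-214.5,184],[455.5,-214.5,144]]).round(1).tolist())
```

```text
pred drum +end [[284.6 255.8]] -end [[284.5 355.4]] edges [[265.1 297.4]] [[303.9 297.4]]
[111 109 107 104 100  92  92  97  95  66  47  44  44  44  44  43  45  44
  46  57  59  50  43  55  64  64  63  55  53  53] [ 85  86  84  85  85  85  84  85  84  85  85  84  84  83  83  79  48  16
   8   8   8   6   8  11  14  16  14  15  18  24  58  93 110 119 121] [ 40  41  41  41  41  59 119 104 112 121 135 138 138 146 149 149 150 146
 104  96 114 152 152  96  85  85  85  84  77  65  79  72  69  71  77  79
  78  78  69  80  82  77  68  67  76  52  41  40  39  39  39  40]
top0 [(array([13, 14, 12,  9, 77], dtype=int32), [423.6, 253.5])]
  at z164 [ 452.6 -218.7  164. ]
t6 [(array([13, 15, 12,  8, 76], dtype=int32), [423.8, 253.6])]
  at z164 [ 452.3 -219.2  164. ]
scene0 [(array([ 15,  12,  10,  17, 134], dtype=int32), [214.5, 97.9]), (array([ 0, 27, 23,  9, 91], dtype=int32), [205.0, 109.9])]
  at z164 [ 455.1 -214.8  164. ]
  at z164 [ 499.9 -197.5  164. ]
s6 [(array([ 15,  12,  10,  17, 133], dtype=int32), [214.5, 97.9]), (array([ 0, 28, 23,  8, 83], dtype=int32), [204.8, 110.1])]
  at z164 [ 455.1 -214.8  164. ]
  at z164 [ 500.7 -197.2  164. ]
axis [ 484.36753183 -255.49090446  165.        ]
top [[434.2, 240.5], [421.9, 252.4], [424.6, 252.4], [419.2, 252.3]]
scene [[196.0, 103.3], [214.5, 98.0], [213.6, 91.6], [215.3, 104.3]]
```

Call:
{"op": "play_rows", "data": {"moves": [[0.65, [-0.5, -4, 0], 0], [0.65, [-1, -8, 0], 0], [0.65, [-2, -12, 0], 0], [0.65, [-2.6, -16, 0], 0], [0.65, [-3.1, -19, 0], 0], [0.65, [-3.1, -20.7, 0], 0], [0.65, [-3.1, -20.7, 0], 0], [0.65, [-3.1, -20.7, 0], 0], [0.65, [-3.1, -20.7, -2], 0], [0.65, [-3.1, -20.7, -4], 0], [0.65, [-3.1, -20.7, -6], 0], [0.65, [-3.1, -20.7, -7.2], 0], [0.65, [-3.1, -20.7, -7.2], 0], [0.65, [-3.1, -20.7, -7.2], 0]]}}

```text
time_s: 14.93
tcp_pos: [454.9, -214.5, 112.6]
eef_rot: [[0.014, 1.0, -0.001], [1.0, -0.014, 0.001], [0.001, -0.001, -1.0]]
ft_force: [0.0, -0.5, 0.6]
gripper_width: 55.5
finger_force: 0.0
```

Call:
{"op": "play_rows", "data": {"moves": [[0, [0, 0, 0], 0], [0, [0, 0, 0], 0], [0, [0, 0, 0], 0], [0, [0, 0, 0], 0], [0, [0, 0, 0], 0], [0, [0, 0, 0], 0]]}}

```text
time_s: 15.43
tcp_pos: [455.5, -215.5, 114.9]
eef_rot: [[0.015, 1.0, 0.001], [1.0, -0.015, -0.001], [-0.001, 0.001, -1.0]]
ft_force: [-4.1, 2.0, 6.6]
gripper_width: 21.4
finger_force: 58.5
```

Run:
```python
import numpy as np
c=np.array([-29.4,40.5]);f=np.arctan2(c[1],c[0])
for k in range(1,21):
    a=f-k*np.pi/10;print(k,((50*np.array([np.cos(a),np.sin(a)])-50*c/np.linalg.norm(c))/10).round(1).tolist())
```

```text
1 [1.4, 0.7]
2 [2.9, 1.0]
3 [4.5, 0.7]
4 [5.9, -0.0]
5 [7.0, -1.1]
6 [7.7, -2.5]
7 [7.9, -4.0]
8 [7.7, -5.6]
9 [7.0, -7.0]
10 [5.9, -8.1]
11 [4.5, -8.8]
12 [2.9, -9.0]
13 [1.4, -8.8]
14 [-0.0, -8.1]
15 [-1.1, -7.0]
16 [-1.8, -5.6]
17 [-2.1, -4.0]
18 [-1.8, -2.5]
19 [-1.1, -1.1]
20 [-0.0, 0.0]
```

Call:
{"op": "play_rows", "data": {"moves": [[0, [0, 0, 0.2], 0], [0, [1.4, 0.7, 0.2], 0], [0, [2.9, 1.0, 0.2], 0], [0, [4.5, 0.7, 0.2], 0], [0, [5.9, 0, 0.2], 0], [0, [7.0, -1.1, 0.2], 0], [0, [7.0, -1.1, 0.2], 0], [0, [7.0, -1.1, 0.2], 0]]}}

```text
time_s: 16.1
tcp_pos: [527.4, -226.1, 115.3]
eef_rot: [[0.015, 1.0, 0.005], [1.0, -0.015, 0.0], [0.001, 0.005, -1.0]]
ft_force: [7.5, 2.3, -2.9]
gripper_width: 21.8
finger_force: 59.9
```

Call:
{"op": "play_rows", "data": {"moves": [[0, [0.7, -1.4, 0], 0], [0, [0.9, -2.9, 0], 0], [0, [0.7, -4.5, 0], 0], [0, [0, -5.9, 0], 0], [0, [-1.1, -7.0, 0], 0], [0, [-2.5, -7.7, 0], 0], [0, [-4.1, -7.9, 0], 0], [0, [-5.6, -7.7, 0], 0], [0, [-7.0, -7.0, 0], 0], [0, [-8.1, -5.9, 0], 0], [0, [-8.8, -4.5, 0], 0], [0, [-9.1, -2.9, 0], 0], [0, [-8.8, -1.4, 0], 0], [0, [-8.1, 0, 0], 0], [0, [-7.0, 1.1, 0], 0], [0, [-7.0, 1.1, 0], 0], [0, [-7.0, 1.1, 0], 0]]}}

```text
time_s: 17.52
tcp_pos: [455.6, -215.4, 115.1]
eef_rot: [[0.014, 1.0, 0.002], [1.0, -0.014, -0.002], [-0.002, 0.002, -1.0]]
ft_force: [4.3, -1.4, -4.1]
gripper_width: 21.3
finger_force: 60.4
```

```bash
cat > k.py <<'E'
from h import *
import sys
tag=sys.argv[1]
for n,(x0,y0,x1,y1) in(('top',(405,235,440,262)),('scene',(180,70,245,130))):
    a=cv2.cvtColor(r.camera(n),cv2.COLOR_RGB2BGR);cv2.imwrite(f'pics/{n}{tag}.png',a)
    b=cv2.imread(f'pics/{n}0.png');d=np.abs(a.astype(int)-b).max(2)
    print(n,'changed px in window',(d[y0:y1,x0:x1]>25).sum())
    i=cv2.cvtColor(a,cv2.COLOR_BGR2GRAY)[y0:y1,x0:x1];k,l,st,c=cv2.connectedComponentsWithStats((i<38).astype(np.uint8))
    print([(st[q].tolist(),(c[q]+[x0,y0]).round(1).tolist()) for q in range(1,k) if st[q][4]>30])
o=r.get_obs();print(o['time_s'],o['tcp_pos'],o['ft_force'])
E
python3 k.py a
```

```text
top changed px in window 628
[([12, 0, 23, 27, 527], [428.7, 247.9])]
scene changed px in window 1668
[([7, 0, 46, 58, 1370], [209.2, 92.8]), ([3, 53, 12, 7, 31], [188.3, 126.9])]
17.6167 [ 455.26255896 -215.57087131  115.1442778 ] [ 4.74762556 -0.56124287 -3.170465  ]
```

Call:
{"op": "play_rows", "data": {"moves": [[0, [1.4, 0.7, 0], 0], [0, [2.9, 1.0, 0], 0], [0, [4.5, 0.7, 0], 0], [0, [5.9, 0, 0], 0], [0, [7.0, -1.1, 0], 0], [0, [7.7, -2.5, 0], 0], [0, [7.9, -4.0, 0], 0], [0, [7.7, -5.6, 0], 0], [0, [7.0, -7.0, 0], 0], [0, [5.9, -8.1, 0], 0], [0, [4.5, -8.8, 0], 0], [0, [2.9, -9.0, 0], 0], [0, [1.4, -8.8, 0], 0], [0, [0, -8.1, 0], 0], [0, [-1.1, -7.0, 0], 0], [0, [-1.8, -5.6, 0], 0], [0, [-2.1, -4.0, 0], 0], [0, [-1.8, -2.5, 0], 0], [0, [-1.1, -1.1, 0], 0], [0, [0, 0, 0], 0]]}}

```text
time_s: 19.28
tcp_pos: [454.0, -216.6, 115.2]
eef_rot: [[0.016, 1.0, -0.0], [1.0, -0.016, -0.005], [-0.005, -0.0, -1.0]]
ft_force: [2.0, -8.4, -4.6]
gripper_width: 21.7
finger_force: 60.9
```

Call:
{"op": "play_rows", "data": {"moves": [[0, [0, 0, 0], 0], [0, [0, 0, 0], 0], [0, [0, 0, 0], 0], [0, [0, 0, 0], 0], [0.65, [0, 0, 0], 0], [0.65, [0, 0, 0], 0], [0.65, [0, 0, 0], 0], [0.65, [0, 0, 0], 0], [0.65, [0, 0, 0], 0], [0.65, [0, 0, 0], 0], [0.65, [0, 0, 2], 0], [0.65, [0, 0, 5], 0], [0.65, [0, 0, 8], 0], [0.65, [0, 0, 11], 0], [0.65, [0, 0, 13], 0], [0.65, [-4, 3, 13], 0], [0.65, [-8, 6, 13], 0], [0.65, [-8, 9, 13], 0], [0.65, [-8, 12, 13], 0], [0.65, [-8, 12, 13], 0]]}}

```text
time_s: 20.95
tcp_pos: [374.6, -91.7, 245.6]
eef_rot: [[0.011, 1.0, 0.002], [1.0, -0.011, 0.001], [0.001, 0.002, -1.0]]
ft_force: [0.1, -0.1, 0.1]
gripper_width: 55.6
finger_force: 0.0
```

```bash
python3 k.py b
```

```text
top changed px in window 120
[([12, 14, 12, 9, 87], [422.7, 253.0])]
scene changed px in window 166
[([30, 20, 10, 18, 134], [214.4, 98.4]), ([11, 37, 26, 7, 96], [202.3, 110.2]), ([35, 42, 8, 16, 38], [219.7, 121.8])]
21.05 [375.19042232 -94.68994194 245.44170677] [ 0.74999019 -0.0477019   0.62420266]
```

Call:
{"op": "play_rows", "data": {"moves": [[0.65, [-5, 6, 0], 0], [0.65, [-5, 10, 0], 0], [0.65, [-5, 14, 0], 0], [0.65, [-5, 18, 0], 0], [0.65, [-5, 22, 0], 0], [0.65, [-5, 24, 0], 0], [0.65, [-5, 24, 0], 0], [0.65, [-5, 24, 0], 0], [0.65, [-5, 24, 0], 0], [0.65, [-5, 24, 0], 0]]}}

```text
time_s: 21.88
tcp_pos: [325.8, 143.3, 245.0]
eef_rot: [[0.018, 1.0, -0.001], [1.0, -0.018, -0.001], [-0.001, -0.001, -1.0]]
ft_force: [-0.2, -0.5, 0.4]
gripper_width: 55.0
finger_force: 0.0
```

```bash
python3 k.py c
python3 - <<'E'
from h import *
a=cv2.imread('pics/s6.png');b=cv2.imread('pics/scenec.png');t=cv2.imread('pics/topc.png')
ga,gb=[cv2.cvtColor(q,cv2.COLOR_BGR2GRAY) for q in(a,b)]
T=ga[120:175,205:270];q=cv2.matchTemplate(gb[110:185,195:280],T,cv2.TM_CCOEFF_NORMED);print('feeder/roller match',cv2.minMaxLoc(q),'expect (10,10)')
O=np.array([486.1,-90.5])
# drum ends in top view: brightness profile along the roller axis
m=r.camera_model('top');g=cv2.cvtColor(t,cv2.COLOR_BGR2GRAY).astype(np.float32)
y=np.arange(-75,90,3.);P=np.c_[O[0]+y*.0105,O[1]+y,np.full(len(y),118.)];u=proj(m,P).astype(np.float32)
print(dict(zip(y.astype(int).tolist(),cv2.remap(g,u[:,:1],u[:,1:],1).ravel().astype(int).tolist())))
E
```

```text
top changed px in window 25
[([12, 13, 12, 10, 81], [422.6, 252.4])]
scene changed px in window 36
[([30, 20, 10, 18, 135], [214.3, 98.4]), ([11, 37, 27, 7, 99], [202.6, 110.2])]
21.9833 [325.81038316 143.13044379 245.03870335] [-0.65221156  0.08214765 -0.93593798]
feeder/roller match (0.19540642201900482, 0.7389559745788574, (0, 20), (10, 10)) expect (10,10)
{-75: 104, -72: 78, -69: 41, -66: 17, -63: 23, -60: 26, -57: 55, -54: 91, -51: 112, -48: 121, -45: 124, -42: 124, -39: 125, -36: 129, -33: 134, -30: 135, -27: 137, -24: 141, -21: 136, -18: 137, -15: 135, -12: 129, -9: 122, -6: 116, -3: 119, 0: 119, 3: 121, 6: 128, 9: 130, 12: 134, 15: 136, 18: 138, 21: 136, 24: 136, 27: 136, 30: 137, 33: 135, 36: 130, 39: 130, 42: 131, 45: 131, 48: 119, 51: 100, 54: 97, 57: 97, 60: 101, 63: 102, 66: 104, 69: 103, 72: 95, 75: 88, 78: 96, 81: 112, 84: 98, 87: 69}
```

```bash
python3 -c "
from plant import r
print(r.hand_in())"
```

```text
the job is handed in; nothing more can be done
None
```

I fitted the fluted roller between the two cups and let go of it. I then turned the crank two full turns clockwise, back to within about 3 mm of its start by the cameras, and handed the job in at about 22 s; the hand-in returned no verdict.

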